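# Pack the stationery tin and uncover its tray

## Task

Pack the blue stationery tin: pull the yellow highlighter up out of its wooden cup, lower it upright into the tin's middle compartment and leave it standing there. Then take the white tray with its blue lid on, the two together, by the tray's rim, lower (do not drop) it into the tin's mouth until its rim is fully home, and let go; keep the lid on until then, or the eraser and sharpener in the tray would spill. Last, uncover the tray for use: lift the lid alone by its wooden handle, leaving the tray seated with its things in it, and finish still holding the lid, level and still, about 12 cm above the tray; do not shift the tin, the cup, the mug, the tape dispenser or the stapler.

Things in the scene. Friction and masses are not known exactly. Their poses are not given: they have to be found in the camera images.
- tin: blue steel tin, open on top, upright and loose (1.5 kg): 110 (its x) by 58 (its y) by 105 mm high, walls and floor 2.5 mm. Origin at the centre of its underside, z up. Two low white partitions across it (30 mm high, at x = +-24 mm) make three compartments, the middle one 45 by 53 mm
- tin_mouth (a point): centre of the tin's mouth, level with the top of its walls (105 mm above its underside); the opening is 105 by 53 mm
- tin_middle (a point): centre of the floor of the tin's middle compartment, 2.5 mm above the tin's underside
- tray: white tray, the tin's inner lid, 200 g; origin at the centre of its flat underside, x along it. Plug 100 by 48 mm, 16 mm deep, enters the tin either way round, 2.5 mm free all round; above it a solid rim 115 by 63 mm, 16 to 24 mm up, then walls 100 by 48 mm to 36 mm. It starts on the worktop, lid on; the lid leaves the rim's edge bare: grip both together across the rim's 63 mm at mid-length
- tray_seat (a point): centre of the underside of the tray's rim (16 mm above the tray's underside); it rests on the tin's walls, overhanging them by 2.5 mm, and coincides with tin_mouth when the tray is home
- lid: blue outer lid, 110 g, 109 by 57 mm; origin at the centre of its foot, x along it. Its skirt goes over the tray's walls (2.5 mm play all round) and stands on the tray's rim, 24 mm above the tray's underside; no latch: it is off after 12 mm of lift. Flat top 16 mm above the foot, on it in the middle a wooden bar handle 46 mm along x, 12 mm across y, 22 mm high
- lid_handle (a point): middle of the upper edge of the lid's wooden handle (38 mm above the lid's foot)
- highlighter: pocket highlighter, yellow with a black band and clip, a cylinder 18 mm across and 84 mm long, 25 g; origin at the centre of its lower end, z along it to the cap's top. It stands upright in the wooden cup, 40 mm of it above the cup's rim
- highlighter_top (a point): centre of the highlighter's top (cap) end, 84 mm from its lower end
- cup: turned wooden cup, loose, 400 g, 50 mm across and 50 mm high, with one round bore 23 mm or more across and 44 mm deep; origin at the centre of its underside
- panel_edge (a point): fixed point on the top edge (at y = 0.25) of a solid green panel, 19 mm thick, that stands upright on the worktop along y, from y = -0.2 to the left end of the worktop. Tin and tray stand behind it, the cup in front. Its edge slopes: 0.44 m high at y = -0.2, 0.16 at 0.25, 0.09 at 0.36: lift things over it. A black stair post hangs over x = 0.36, y = -0.01, its foot 0.48 m up
- eraser: blue and white eraser, 52 by 21 by 12 mm, loose in the tray under the lid; origin at its underside
- sharpener: grey metal pencil sharpener, 25 by 15 by 13 mm, loose in the tray under the lid; origin at its underside
- mug: green and white mug, 86 mm across, 88 mm high, a bystander behind the work; origin at its underside
- tape_dispenser: dark grey tape dispenser, 136 by 52 by 77 mm, a bystander behind the work; origin at its underside
- stapler: pale green stapler, 163 by 42 by 48 mm, a bystander in front of the work near the worktop's edge; origin at its underside
Not all that is in view belongs to the job. Several things have the shape of the highlighter; the one meant has the colours described above.

How it is judged:
By the outcome, as a careful person would: the job done as asked, in the order asked, and still so for the second after the job is handed in, while the arm keeps its last pose, push and grip.
It also fails if it takes over 61 s, if anything falls off the work surface, if the arm or the gripper's body presses on something with over 40 N, if the wrist force passes 120 N, or if a joint passes its speed limit or range.

## Robot

A 6-joint arm with a two-finger parallel gripper is mounted at the origin on a cart in front of the work surface, level with it; the furniture and walls round the work are solid. World frame = base frame: x ahead of the robot, y to its left, z up, the work surface at z = 0. Lengths are in m, angles in rad, forces in N, time in s.
With the tool pointing down it reaches from about 0.375 to 0.825 m from the base axis. Payload 5.5 kg.
Tool frame: the origin (TCP) lies midway between the tips of the shut fingers; the grasp point (between the pads) lies bot.pinch_z behind it (bot.pinch_z is the distance from the TCP to the grasp point, in m); z points along the fingers, y is the line along which they close (so a half turn about z gives the same grasp; the last joint's range is limited). The gripper opens to 85 mm and grips with 20 to 120 N. Pads are 22 mm wide; open, the fingers measure 114 mm over their backs; the gripper's body (76 mm by 85 mm) begins 54 mm behind the grasp point. The pads swing forward as they close: fully open they stand 13 mm farther back than shut.
Start: joints at [1.192, 0.314, -0.047, 1.21, 0, 1.571], TCP at [0.222, 0.557, 0.231] pointing down, gripper open.
Joint ranges: [-2.67, 2.67], [-0.69, 1.73], [-1.03, 1.25], [-2.08, 2.16], [-1.42, 1.45], [-3.14, 3.14]. Speed limits (rad/s): [2.39, 2.39, 3.01, 3.14, 3.14, 3.14].

## Interface

Orientations are given as a 3x3 rotation matrix whose columns are the frame's x, y, z axes.
In Python, from bench import bot gives the robot as it stands. The module is installed in compiled form; this text tells all that it offers.
- The arm moves only by the tool jog_arm, never from a script. Its argument "steps" is a list of rows, each an object with "dp": the shift along the tool's x, y, z in cm, a list of three; "turn": the turn, a rotation vector about the tool's x, y, z in rad, a list of three. A call has exactly 5 rows; each row is the pose to reach, as a shift and turn from the pose commanded when the call began, along the tool's axes at that moment; what a row does not reach only later rows make up. A row lasts 1/10 s, in which the tool goes at most 50 mm and 8.59 degrees, less where a joint would pass 70% of its speed; a pose out of reach is approached as far as the arm can. A call with a gripper value outside its range is refused whole. "hand" is the finger opening in cm, from 0 to 8.54, set as the call begins (left out, the last holds). The fingers move at their own pace and stop on an object; "newtons" is the grip in N (left out, the last holds). Time passes only in rows, so rows that repeat a pose let the fingers close, or fill a call up. It gives the time, the measured TCP pose, the force, the opening and the grip force at its end, in the units of the state.
- bot.get_obs(): the state, without advancing time (a new reading comes with each control period).
- bot.grab_frame(name): name is "side" or "top"; returns the picture (420x560x3 uint8, red, green, blue); there is no depth.
- bot.get_calibration(name): a dict with "camera_matrix" (3x3 intrinsics, pixels), "extrinsics" (4x4, takes a point from camera to world coordinates). Camera axes: x right, y down, z forward; pixel columns grow to the right and rows downward; lengths in m; the calibration is good to about 2 mm. A picture is of the moment at which its call begins. get_calibration takes no time and is no camera call.
- bot.finish_job(): hands the job in; it is judged then, once.
Trained networks look in the newest picture that a camera, given by its name, has taken for a name from the list of things; names that differ only in an ending like _2 or _b are one class to them, and where a whole thing is asked for, a point or a joint stands for the part that bears it (a point fixed in the world has none). Each returns a list of dicts, best first, with "confidence" (0 to 1); they miss things now and then, are a little off and sometimes report something else, mostly with a low value. They report only what shows in the picture. A call takes as long as a camera call. They do not tell look-alikes from the thing itself.
- bot.regions_of(camera, thing): "mask" (420x560 bool, what is visible of it).
- bot.mark_of(camera, thing): "xyz" ([x, y, z] in m, in the coordinates of the camera as it stood for that picture, good to about 4 mm: a listed point, or the origin of a listed thing).
The state is a dict: "clock": time; "qpos": joint angles; "qd": joint speeds; "tau": joint torques, N m; "ee_pos": TCP position; "orientation": TCP orientation; "contact_force": force on the tool from outside, world axes, zero at the start; "ft_torque": the same for the moment, N m; "gripper_width": finger opening in m; "gripper_force": force on a finger pad.
Only numpy, scipy, OpenCV 4.12 (cv2) and the standard library are available. Lean on these libraries where they do the work, as an engineer would, in place of code of your own. Each camera call takes 0.05 s, during which the arm holds its last target. There are 200 camera calls.

## Working session

There is one attempt and no reset: what is moved stays moved. The work goes in short steps, Python scripts to look and compute and a tool call to move; the robot and the scene stay as the last step left them, time stands still between calls to the robot, and variables do not carry over. Pictures are saved under pics/ and viewed, at most 10 in all, crops included, and the job is handed in when it is done.

Besides the shell and the picture viewer there is one more tool, called after "Call:" as name([rows], argument=value, ...), one row to a line, values as JSON. jog_arm: Moves the arm, as the interface text tells. Its arguments: {"type":"object","properties":{"steps":{"type":"array","items":{"type":"object","properties":{"dp":{"type":"array","items":{"type":"number"}},"turn":{"type":"array","items":{"type":"number"}}}}},"hand":{"type":"number"},"newtons":{"type":"number"}},"required":["steps"]}

```bash
mkdir -p pics; cat > h.py <<'E'
import numpy as np,cv2
from bench import bot
def cal(c):
    k=bot.get_calibration(c);return np.array(k["camera_matrix"]),np.array(k["extrinsics"])
def w(c,p):
    K,T=cal(c);return (T@np.r_[p,1])[:3]
def pix(c,X):
    K,T=cal(c);q=K@(np.linalg.inv(T)@np.r_[X,1])[:3];return q[:2]/q[2]
def ray(c,uv):
    K,T=cal(c);d=T[:3,:3]@np.linalg.inv(K)@np.r_[uv,1];return T[:3,3],d/np.linalg.norm(d)
def onz(c,uv,z):
    o,d=ray(c,uv);return o+d*(z-o[2])/d[2]
def tri(uv1,uv2,c1="side",c2="top"):
    o1,d1=ray(c1,uv1);o2,d2=ray(c2,uv2)
    s=np.linalg.lstsq(np.c_[d1,-d2],o2-o1,rcond=None)[0]
    a,b=o1+s[0]*d1,o2+s[1]*d2;return (a+b)/2,np.linalg.norm(a-b)
def shot(c,n=None):
    f=bot.grab_frame(c)
    if n:cv2.imwrite(f"pics/{n}.png",f[:,:,::-1])
    return f
E
python3 - <<'E'
from h import *
np.set_printoptions(precision=3,suppress=True)
o=bot.get_obs();print(o["clock"],o["ee_pos"],o["orientation"],bot.pinch_z,o["gripper_width"],o["contact_force"])
fs=[shot("side"),shot("top")]
cv2.imwrite("pics/a.png",cv2.resize(np.hstack(fs)[:,:,::-1],(800,300),interpolation=cv2.INTER_AREA))
for i,c in enumerate(["side","top"]):
    cv2.imwrite(f"pics/{c}.png",cv2.resize(fs[i][:,:,::-1],(800,600)))
    print(c,cal(c)[1][:3,3],cal(c)[1][:3,2])
    for t in ["tin_mouth","tin","tray","tray_seat","lid","lid_handle","highlighter","highlighter_top","cup","panel_edge","mug","tape_dispenser","stapler"]:
        for m in bot.mark_of(c,t)[:5]:
            p=w(c,m["xyz"]);print(t,round(m["confidence"],2),p,pix(c,p).round())
E
```

```text
0.0 [0.222 0.557 0.23 ] [[-0.929  0.37  -0.001]
 [ 0.37   0.929 -0.002]
 [-0.    -0.002 -1.   ]] 0.0187 0.0853606664002577 [-0.289 -1.457  0.808]
side [0.407 1.084 0.747] [ 0.164 -0.829 -0.535]
tin_mouth 0.91 [0.562 0.154 0.11 ] [289. 228.]
tin 0.81 [0.561 0.157 0.005] [289. 264.]
tray 0.56 [0.528 0.308 0.005] [291. 309.]
tray_seat 0.57 [0.529 0.309 0.018] [290. 305.]
lid 0.68 [0.53  0.312 0.024] [290. 304.]
lid 0.58 [0.44  0.251 0.163] [340. 239.]
lid 0.47 [0.379 0.303 0.094] [366. 286.]
lid_handle 0.83 [0.532 0.306 0.062] [290. 288.]
highlighter 0.54 [0.499 0.063 0.002] [319. 246.]
highlighter_top 0.71 [0.498 0.069 0.084] [321. 220.]
highlighter_top 0.46 [0.38  0.302 0.093] [365. 285.]
cup 0.83 [0.38  0.302 0.009] [361. 316.]
panel_edge 0.76 [0.439 0.249 0.161] [341. 239.]
mug 0.76 [ 0.756 -0.041  0.005] [233. 212.]
tape_dispenser 0.82 [ 0.766  0.15  -0.001] [208. 254.]
stapler 0.59 [ 0.386  0.087 -0.001] [363. 258.]
stapler 0.51 [0.381 0.306 0.011] [360. 317.]
top [0.459 0.114 1.265] [ 0.113  0.023 -0.993]
tin_mouth 0.73 [0.559 0.156 0.109] [270. 227.]
tin 0.84 [ 0.564  0.157 -0.001] [271. 228.]
tray 0.58 [0.534 0.304 0.002] [213. 240.]
tray 0.24 [0.377 0.302 0.095] [207. 306.]
tray_seat 0.48 [0.527 0.299 0.018] [213. 243.]
tray_seat 0.4 [0.383 0.3   0.011] [213. 301.]
lid 0.55 [0.53  0.305 0.028] [210. 241.]
lid_handle 0.84 [0.528 0.307 0.06 ] [208. 242.]
highlighter 0.64 [0.383 0.3   0.01 ] [213. 302.]
highlighter 0.38 [0.495 0.067 0.005] [307. 256.]
highlighter_top 0.49 [0.495 0.064 0.086] [310. 255.]
highlighter_top 0.43 [0.379 0.304 0.091] [206. 305.]
cup 0.63 [0.376 0.3   0.001] [214. 304.]
panel_edge 0.78 [0.438 0.254 0.158] [224. 280.]
panel_edge 0.73 [0.558 0.155 0.106] [271. 227.]
mug 0.92 [ 0.754 -0.046  0.001] [351. 153.]
mug 0.74 [0.437 0.249 0.16 ] [227. 281.]
tape_dispenser 0.85 [ 0.764  0.15  -0.001] [274. 150.]
stapler 0.65 [0.382 0.091 0.   ] [298. 302.]
```

View pics/side.png

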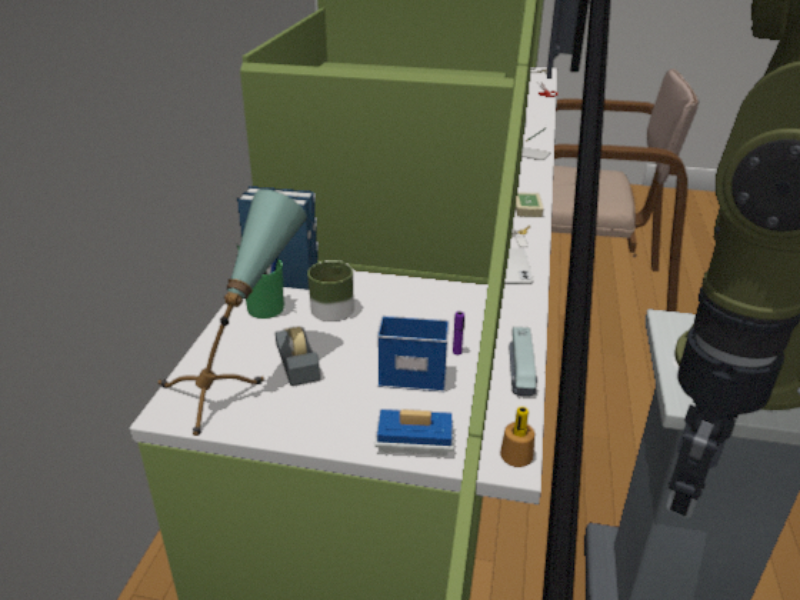

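View pics/top.png

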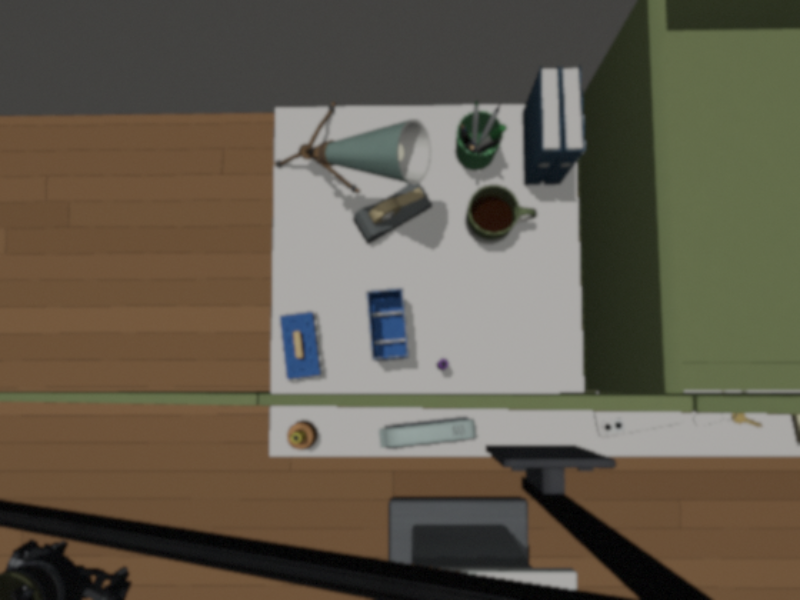

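The side view shows two highlighter-shaped things: the yellow one with a black band in the wooden cup (800-px picture, about (521,420)) and a purple one standing behind the panel at (459,333). The yellow one in the cup fits the description. In the top view the tin is at (388,325), the lidded tray at (300,346) and the cup at (302,435). Next I'll confirm with a crop and fit the poses.

```bash
cat > fit.py <<'E'
from h import *
from scipy.optimize import minimize
def blue(f):
    f=f.astype(int);return ((f[:,:,2]>1.45*f[:,:,1])&(f[:,:,2]>1.8*f[:,:,0])&(f[:,:,2]>40)).astype(np.uint8)
def box(p,L,W,z0,z1):
    c,s=np.cos(p[2]),np.sin(p[2])
    return [np.array([p[0]+c*a-s*b,p[1]+s*a+c*b,z]) for a in(-L/2,L/2) for b in(-W/2,W/2) for z in(z0,z1)]
def hullmask(f,center,r):
    m=blue(f);y,x=np.mgrid[:420,:560];m[(abs(x-center[0])>r)|(abs(y-center[1])>r)]=0
    n,l,st,_=cv2.connectedComponentsWithStats(m)
    k=1+np.argmax(st[1:,4]);return cv2.convexHull(np.argwhere(l==k)[:,::-1].astype(np.int32)),st[k,4]
def fill(pts):
    m=np.zeros((420*4,560*4),np.uint8);cv2.fillConvexPoly(m,np.int32(np.round((np.asarray(pts).reshape(-1,2)+.5)*4)),1);return m
def grown(h): # pixel squares of the hull
    h=h.reshape(-1,2).astype(float);q=np.concatenate([h+d for d in([.5,.5],[-.5,.5],[.5,-.5],[-.5,-.5])]).astype(np.float32)
    return cv2.convexHull(q)
def fit(frames,p0,L,W,H,r=60,useyaw=True):
    obs={c:fill(grown(hullmask(f,pix(c,[p0[0],p0[1],p0[3]+H/2]),r)[0])) for c,f in frames.items()}
    def cost(p):
        e=0
        for c,o in obs.items():
            q=cv2.convexHull(np.float32([pix(c,X) for X in box(p,L,W,p[3],p[3]+H)]))
            m=fill(q);e+=1-(m&o).sum()/(m|o).sum()
        return e
    S=np.array([p0]+[np.array(p0)+d for d in np.diag([.008,.008,.15,.008])])
    b=None
    for y in (-.25,0.,.25):
        S2=S.copy();S2[:,2]+=y
        rr=minimize(cost,p0,method="Nelder-Mead",options=dict(initial_simplex=S2,xatol=1e-4,fatol=1e-5,maxiter=400))
        if b is None or rr.fun<b.fun:b=rr
    return b.x.round(4),round(b.fun,4)
E
python3 - <<'E'
from fit import *
fr={c:shot(c) for c in("side","top")}
for use in(["side","top"],["side"],["top"]):
    f={c:fr[c] for c in use}
    print(use,"tin",fit(f,[.561,.156,1.5,0.],.110,.058,.105),"lid",fit(f,[.53,.306,1.5,.024],.109,.057,.016))
K=[]
for c,u in(("side",(365,285)),("top",(206,305))):
    a=fr[c][u[1]-45:u[1]+45,u[0]-45:u[0]+45,::-1];K.append(cv2.resize(a,(400,400),interpolation=cv2.INTER_CUBIC))
cv2.imwrite("pics/crop.png",np.hstack(K))
E
```

```text
Traceback (most recent call last):
  File "fit.py", line 29, in fit
    rr=minimize(cost,p0,method="Nelder-Mead",options=dict(initial_simplex=S2,xatol=1e-4,fatol=1e-5,maxiter=400))
  File "fit.py", line 22, in cost
    q=cv2.convexHull(np.float32([pix(c,X) for X in box(p,L,W,p[3],p[3]+H)]))
                                 ~~~^^^^^
  File "h.py", line 8, in pix
    K,T=cal(c);q=K@(np.linalg.inv(T)@np.r_[X,1])[:3];return q[:2]/q[2]
        ~~~^^^
  File "h.py", line 4, in cal
    k=bot.get_calibration(c);return np.array(k["camera_matrix"]),np.array(k["extrinsics"])
ValueError: time passes only in moves, steps and waits
```

Too many calibration calls in one script; I'll cache the calibration.

```bash
sed -i 's/^def cal(c):/from functools import lru_cache\n@lru_cache\ndef cal(c):/' h.py
cat > m1.py <<'E'
from fit import *
fr={c:shot(c) for c in("side","top")}
for use in(["side","top"],["side"],["top"]):
    f={c:fr[c] for c in use}
    print(use,"tin",fit(f,[.561,.156,1.5,0.],.110,.058,.105),"lid",fit(f,[.53,.306,1.5,.024],.109,.057,.016))
K=[]
for c,u in(("side",(365,285)),("top",(206,305))):
    a=fr[c][u[1]-45:u[1]+45,u[0]-45:u[0]+45,::-1];K.append(cv2.resize(a,(400,400),interpolation=cv2.INTER_CUBIC))
cv2.imwrite("pics/crop.png",np.hstack(K))
E
python3 m1.py
```

```text
['side', 'top'] tin (array([ 0.5853,  0.0321,  0.572 , -0.1139]), np.float64(1.2208)) lid (array([0.531 , 0.2933, 0.0906, 0.1217]), np.float64(0.6298))
['side'] tin (array([ 0.5853,  0.0321,  0.572 , -0.1139]), np.float64(0.2208)) lid (array([0.53 , 0.306, 1.25 , 0.024]), np.float64(1.0))
['top'] tin (array([0.561, 0.156, 1.25 , 0.   ]), np.float64(1.0)) lid (array([0.531 , 0.3078, 3.2816, 0.014 ]), np.float64(0.0952))
```

View pics/crop.png

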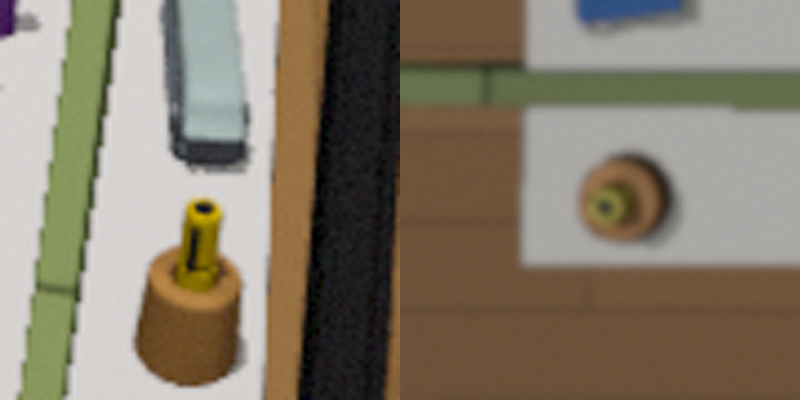

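The crop confirms yellow with a black clip and band, standing in the cup. The fit failed because the tin's long axis runs near world x, so the yaw start value was wrong. I'll refit using the network masks.

```bash
cat > patch.py <<'E'
s=open('fit.py').read()
s=s.replace('def fit(frames,p0,L,W,H,r=60,useyaw=True):\n    obs={c:fill(grown(hullmask(f,pix(c,[p0[0],p0[1],p0[3]+H/2]),r)[0])) for c,f in frames.items()}',
'''def net(c,thing,f=None):
    m=bot.regions_of(c,thing)[0]["mask"].astype(np.uint8)
    if f is not None:m=m&cv2.dilate(blue(f),np.ones((3,3),np.uint8))if 0 else m&blue(f)
    n,l,st,_=cv2.connectedComponentsWithStats(m);k=1+np.argmax(st[1:,4])
    print(c,thing,st[k]);return cv2.convexHull(np.argwhere(l==k)[:,::-1].astype(np.int32))
def fit(hulls,p0,L,W,H):
    obs={c:fill(grown(h)) for c,h in hulls.items()}''')
open('fit.py','w').write(s)
E
python3 patch.py
cat > m1.py <<'E'
from fit import *
fr={c:shot(c) for c in("side","top")}
np.savez("fr.npz",**fr)
T={c:net(c,"tin") for c in fr};T2={c:net(c,"tin",fr[c]) for c in fr};Lb={c:net(c,"lid",fr[c]) for c in fr}
for use in(["side","top"],["side"],["top"]):
    g=lambda D:{c:D[c] for c in use}
    print(use,"tin",fit(g(T),[.561,.156,0,0.],.110,.058,.105),fit(g(T2),[.561,.156,0,0.],.110,.058,.105),"lid",fit(g(Lb),[.53,.306,0,.024],.109,.057,.016))
E
python3 m1.py
```

```text
side tin [ 265  221   50   52 2338]
top tin [ 258  201   28   51 1277]
side tin [ 265  237   47   36 1260]
top tin [260 221  23  17 324]Traceback (most recent call last):
  File "m1.py", line 4, in <module>
    T={c:net(c,"tin") for c in fr};T2={c:net(c,"tin",fr[c]) for c in fr};Lb={c:net(c,"lid",fr[c]) for c in fr}
                                                                               ~~~^^^^^^^^^^^^^^^
  File "fit.py", line 20, in net
    n,l,st,_=cv2.connectedComponentsWithStats(m);k=1+np.argmax(st[1:,4])
                                                     ~~~~~~~~~^^^^^^^^^^
    return _wrapfunc(a, 'argmax', axis=axis, out=out, **kwds)
    return bound(*args, **kwds)
ValueError: attempt to get argmax of an empty sequence
```

```bash
cat > patch.py <<'E'
s=open('fit.py').read()
i=s.index('    f=f.astype(int);return');j=s.index('\n',i)
s=s[:i]+'    h=cv2.cvtColor(f,cv2.COLOR_RGB2HSV);return cv2.inRange(h,(102,110,25),(128,255,255))//255'+s[j:]
s=s.replace('[0]["mask"]','',1).replace('m=bot.regions_of(c,thing).astype(np.uint8)','''R=bot.regions_of(c,thing)
    if near is not None:R=sorted(R,key=lambda r:np.linalg.norm(np.argwhere(r["mask"])[:,::-1].mean(0)-near))
    m=R[0]["mask"].astype(np.uint8)''').replace('def net(c,thing,f=None)','def net(c,thing,f=None,near=None)')
i=s.index('    if f is not None:m=');j=s.index('\n',i)
s=s[:i]+'    if f is not None:m=cv2.dilate(m,np.ones((7,7),np.uint8))&blue(f)'+s[j:]
open('fit.py','w').write(s)
m=open('m1.py').read().replace('net(c,"lid",fr[c])','net(c,"lid",fr[c],pix(c,[.53,.306,.03]))')
m+='''
for c in fr:
    h=cv2.cvtColor(fr[c],cv2.COLOR_RGB2HSV)
    for X in([.53,.325,.04],[.561,.185,.07],[.561,.185,.02],[.561,.135,.06]):
        u=pix(c,X).round().astype(int);print(c,X,u,h[u[1],u[0]])
'''
open('m1.py','w').write(m)
E
python3 patch.py; python3 m1.py
```

```text
side tin [ 264  221   51   53 2421]
top tin [ 256  201   31   52 1308]
side tin [ 265  237   47   36 1296]
top tin [260 221  23  18 346]
side lid [264 287  52  25 925]
top lid [197 219  27  45 787]
['side', 'top'] tin (array([0.5622, 0.1549, 0.0545, 0.0029]), np.float64(0.1334)) (array([ 0.5625,  0.153 ,  0.1135, -0.0228]), np.float64(1.0045)) lid (array([0.5311, 0.3062, 0.1218, 0.0248]), np.float64(0.1155))
['side'] tin (array([0.561 , 0.1552, 0.0296, 0.0032]), np.float64(0.0293)) (array([ 0.5662,  0.1479,  0.2276, -0.0165]), np.float64(0.3182)) lid (array([0.5318, 0.3053, 0.1428, 0.0239]), np.float64(0.0387))
['top'] tin (array([0.5584, 0.1512, 0.0846, 0.0414]), np.float64(0.053)) (array([ 0.6451,  0.1928,  1.7399, -1.0943]), np.float64(0.1606)) lid (array([ 0.5323,  0.3131,  0.1277, -0.0219]), np.float64(0.0268))
side [0.53, 0.325, 0.04] [289 302] [105 193 144]
side [0.561, 0.185, 0.07] [287 249] [109  86 110]
side [0.561, 0.185, 0.02] [287 267] [109 190  86]
side [0.561, 0.135, 0.06] [291 241] [107 192  89]
top [0.53, 0.325, 0.04] [202 241] [108 159 128]
top [0.561, 0.185, 0.07] [258 227] [108  19 137]
top [0.561, 0.185, 0.02] [260 229] [109 115  80]
top [0.561, 0.135, 0.06] [279 227] [108 163 130]
```

```bash
python3 - <<'E'
from h import *
np.set_printoptions(precision=3,suppress=True)
s=.7
def plane(c,a,b):
    o,d1=ray(c,np.array(a)*s);_,d2=ray(c,np.array(b)*s);n=np.cross(d1,d2);n/=np.linalg.norm(n);return n,n@o
n1,e1=plane("side",(598,0),(562,590));n2,e2=plane("top",(0,514),(400,565))
for y in(-.6,-.3,0,.15,.3,.45,.6,.8):
    A=np.array([n1,n2,[0,1,0]]);print(np.linalg.solve(A,[e1,e2,y]))
print(bot.get_obs()["clock"])
f=np.load("fr.npz")["top"]
a=f[185:265,180:300,::-1];cv2.imwrite("pics/tt.png",cv2.resize(a,(800,533),interpolation=cv2.INTER_CUBIC))
E
```

```text
[ 0.374 -0.6    1.269]
[ 0.375 -0.3    1.123]
[0.376 0.    0.977]
[0.377 0.15  0.904]
[0.377 0.3   0.831]
[0.378 0.45  0.758]
[0.378 0.6   0.685]
[0.379 0.8   0.588]
2.35
```

View pics/tt.png

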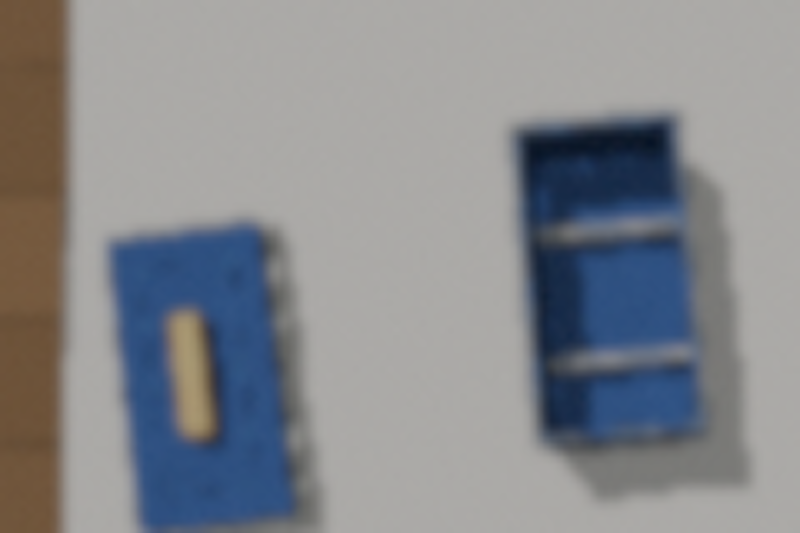

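Overhead rail noted: x≈0.38, about z 0.83 at y 0.3. The crop shows the tin's mouth corners near (517,130), (678,118), (703,430), (545,440), and the lid corners near (110,243), (258,224), (297,515), (143,528). Next I'll get the yaws from these.

```bash
python3 - <<'E'
from h import *
np.set_printoptions(precision=4,suppress=True)
for nm,z,C,L,W in(("tin",.105,[(517,130),(678,118),(703,430),(545,440)],.11,.058),("lid",.040,[(110,243),(258,224),(297,515),(143,528)],.109,.057)):
    P=np.array([onz("top",np.array(u)/6.667-.42+[180,185],z)[:2] for u in C])
    M=np.array([(L/2,W/2),(L/2,-W/2),(-L/2,-W/2),(-L/2,W/2)])
    c=P.mean(0);U,S,V=np.linalg.svd((M).T@(P-c));R=V.T@U.T
    print(nm,c,np.arctan2(R[1,0],R[0,0]),np.linalg.norm(P-np.roll(P,1,0),axis=1))
# repeated point marks, both cameras
for t in["tin_mouth","tin_middle","lid_handle","highlighter_top","cup"]:
    for c in("side","top"):
        A=[]
        for k in range(4):
            shot(c)
            for m in bot.mark_of(c,t):
                A.append(w(c,m["xyz"]))
        A=np.array(A)
        ref={"tin_mouth":[.56,.155],"tin_middle":[.56,.155],"lid_handle":[.53,.306],"highlighter_top":[.38,.302],"cup":[.38,.302]}[t]
        A=A[np.linalg.norm(A[:,:2]-ref,axis=1)<.03]
        print(t,c,len(A),A.mean(0),A.std(0),pix(c,A.mean(0)))
E
```

```text
tin [0.5597 0.1533] 0.07915851634138239 [0.1082 0.0562 0.1087 0.0545]
lid [0.5301 0.305 ] 0.12908137069342407 [0.1051 0.0549 0.1075 0.0563]
tin_mouth side 4 [0.5624 0.1509 0.1103] [0.0005 0.0008 0.0013] [289.3397 226.7302]
tin_mouth top 4 [0.5598 0.1534 0.1048] [0.002  0.0006 0.0015] [271.1086 226.359 ]
tin_middle side 4 [0.5622 0.1564 0.0025] [0.0008 0.0004 0.0013] [288.1232 264.9435]
tin_middle top 4 [0.5622 0.1527 0.0046] [0.0013 0.0009 0.0003] [272.7504 228.867 ]
lid_handle side 4 [0.5308 0.3069 0.0638] [0.0007 0.0015 0.0012] [290.5222 287.7928]
lid_handle top 4 [0.5264 0.3073 0.063 ] [0.0012 0.0026 0.001 ] [207.4124 242.1062]
highlighter_top side 4 [0.3789 0.3032 0.0942] [0.0011 0.0014 0.0007] [365.4933 285.4261]
highlighter_top top 4 [0.3768 0.3032 0.0929] [0.0013 0.0018 0.0004] [206.2894 306.4875]
cup side 5 [0.38   0.3035 0.0247] [0.0022 0.0015 0.034 ] [361.5194 310.9264]
cup top 4 [0.3766 0.3003 0.0015] [0.0008 0.001  0.0012] [213.3984 303.9301]
```

Call:
jog_arm([
  {"dp":[-3,-2.2,0.4],"turn":[0,0,-0.047]},
  {"dp":[-6,-4.4,0.8],"turn":[0,0,-0.095]},
  {"dp":[-9,-6.7,1.1],"turn":[0,0,-0.142]},
  {"dp":[-12,-8.9,1.5],"turn":[0,0,-0.19]},
  {"dp":[-15,-11.1,1.9],"turn":[0,0,-0.237]},
], hand=4.5, newtons=30)

```text
clock: 6.85
ee_pos: [0.3208, 0.3977, 0.2123]
orientation: [[-0.99, 0.139, 0.0], [0.139, 0.99, 0.0], [-0.0, 0.0, -1.0]]
contact_force: [0.6, -0.5, -0.3]
gripper_width: 0.0452
gripper_force: 0.0
```

```bash
cat > to.py <<'E'
# usage: to.py x y z yaw_of_tool_y : shift in tool axes (cm) and turn from the present pose
import sys;from h import *
from scipy.spatial.transform import Rotation as Ro
np.set_printoptions(precision=3,suppress=True)
x,y,z,a=map(float,sys.argv[1:5]);o=bot.get_obs();R=np.array(o["orientation"])
Y=np.array([np.cos(a),np.sin(a),0]);Z=np.array([0,0,-1.]);T=np.c_[np.cross(Y,Z),Y,Z]
print("t",o["clock"],"at",np.array(o["ee_pos"]),"dp",R.T@(np.array([x,y,z])-o["ee_pos"])*100,"turn",Ro.from_matrix(R.T@T).as_rotvec(),"w",o["gripper_width"],"F",np.array(o["contact_force"]),"q",np.array(o["qpos"]))
E
python3 to.py .378 .303 .14 1.571
```

```text
t 6.85 at [0.321 0.398 0.212] dp [-6.981 -8.58   7.229] turn [ 0.    0.   -0.14] w 0.045164151430467266 F [ 0.635 -0.506 -0.297] q [ 0.892  0.155 -0.293  1.122 -0.     1.032]
```

Call:
jog_arm([
  {"dp":[-2,-2.4,1.5],"turn":[0,0,-0.04]},
  {"dp":[-4,-4.8,3],"turn":[0,0,-0.08]},
  {"dp":[-6,-7.2,5],"turn":[0,0,-0.12]},
  {"dp":[-6.98,-8.58,7],"turn":[0,0,-0.14]},
  {"dp":[-6.98,-8.58,7.2],"turn":[0,0,-0.14]},
])

```text
clock: 7.35
ee_pos: [0.3765, 0.3012, 0.1382]
orientation: [[-1.0, 0.005, -0.003], [0.005, 1.0, -0.003], [0.003, -0.003, -1.0]]
contact_force: [-0.3, -0.7, -0.7]
gripper_width: 0.0447
gripper_force: 0.0
```

```bash
python3 - <<'E'
from fit import *
K=[]
for c in("side","top"):
    f=shot(c);u=pix(c,[.378,.303,.1]).astype(int)
    a=f[u[1]-45:u[1]+45,u[0]-45:u[0]+45,::-1];K.append(cv2.resize(a,(400,400),interpolation=cv2.INTER_CUBIC))
cv2.imwrite("pics/g1.png",np.hstack(K))
E
python3 to.py .378 .303 .06 1.5708
```

```text
t 7.45 at [0.377 0.304 0.14 ] dp [-0.112 -0.092  8.021] turn [-0.    -0.001 -0.003] w 0.04537678126213492 F [ 0.632  0.004 -0.165] q [ 0.678  0.158 -0.463  0.951  0.001  0.681]
```

View pics/g1.png

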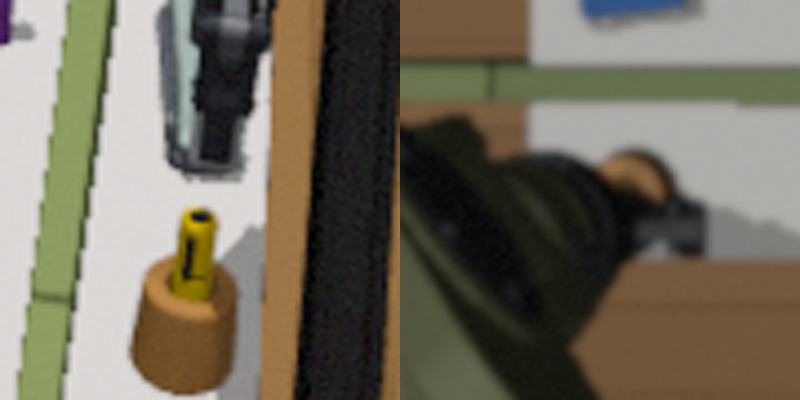

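Call:
jog_arm([
  {"dp":[-0.1,-0.1,2],"turn":[0,0,0]},
  {"dp":[-0.1,-0.1,4],"turn":[0,0,0]},
  {"dp":[-0.1,-0.1,6],"turn":[0,0,0]},
  {"dp":[-0.1,-0.1,7.5],"turn":[0,0,0]},
  {"dp":[-0.1,-0.1,8.0],"turn":[0,0,0]},
])

```text
clock: 7.95
ee_pos: [0.3776, 0.304, 0.06]
orientation: [[-1.0, 0.0, -0.001], [0.0, 1.0, -0.0], [0.001, -0.0, -1.0]]
contact_force: [0.5, 0.4, 0.3]
gripper_width: 0.0448
gripper_force: 0.0
```

Call:
jog_arm([
  {"dp":[0,0,0]},
  {"dp":[0,0,0]},
  {"dp":[0,0,0]},
  {"dp":[0,0,0]},
  {"dp":[0,0,0]},
], hand=1.0)

```text
invalid input at $.steps[0]: expected keys dp, turn
```

Call:
jog_arm([
  {"dp":[0,0,0],"turn":[0,0,0]},
  {"dp":[0,0,0],"turn":[0,0,0]},
  {"dp":[0,0,0],"turn":[0,0,0]},
  {"dp":[0,0,0],"turn":[0,0,0]},
  {"dp":[0,0,0],"turn":[0,0,0]},
], hand=1.0)

```text
clock: 8.45
ee_pos: [0.379, 0.3039, 0.0614]
orientation: [[-1.0, 0.002, 0.002], [0.002, 1.0, 0.002], [-0.002, 0.002, -1.0]]
contact_force: [-0.2, 0.5, 6.8]
gripper_width: 0.0171
gripper_force: 29.7
```

Call:
jog_arm([
  {"dp":[0,0,-1.5],"turn":[0,0,0]},
  {"dp":[0,0,-4],"turn":[0,0,0]},
  {"dp":[0,0,-8],"turn":[0,0,0]},
  {"dp":[0,0,-12],"turn":[0,0,0]},
  {"dp":[0,0,-16],"turn":[0,0,0]},
])

```text
clock: 8.95
ee_pos: [0.3778, 0.3026, 0.2218]
orientation: [[-1.0, 0.002, -0.0], [0.002, 1.0, -0.0], [0.0, -0.0, -1.0]]
contact_force: [0.2, 0.0, -0.3]
gripper_width: 0.0169
gripper_force: 29.5
```

Call:
jog_arm([
  {"dp":[0,0,-2],"turn":[0,0,0]},
  {"dp":[0,0,-3],"turn":[0,0,0]},
  {"dp":[0,0,-3],"turn":[0,0,0]},
  {"dp":[0,0,-3],"turn":[0,0,0]},
  {"dp":[0,0,-3],"turn":[0,0,0]},
])

```text
clock: 9.45
ee_pos: [0.3774, 0.3024, 0.2486]
orientation: [[-1.0, 0.002, -0.002], [0.002, 1.0, -0.002], [0.002, -0.002, -1.0]]
contact_force: [-0.4, 0.8, -0.2]
gripper_width: 0.017
gripper_force: 29.5
```

```bash
python3 - <<'E'
from fit import *
K=[]
f=shot("side")
for X in([.378,.303,.24],[.378,.303,.04]):
    u=pix("side",X).astype(int);print(u)
    a=f[u[1]-45:u[1]+45,u[0]-45:u[0]+45,::-1];K.append(cv2.resize(a,(400,400),interpolation=cv2.INTER_CUBIC))
cv2.imwrite("pics/g2.png",np.hstack(K))
E
python3 to.py .561 .154 .26 0.075
```

```text
[374 225]
[363 305]
t 9.5 at [0.377 0.302 0.249] dp [-18.382 -14.813  -1.145] turn [-0.003 -0.     1.494] w 0.017142781689314514 F [ 0.179 -1.085  0.204] q [ 0.676  0.09  -0.284  1.2   -0.     0.677]
```

View pics/g2.png

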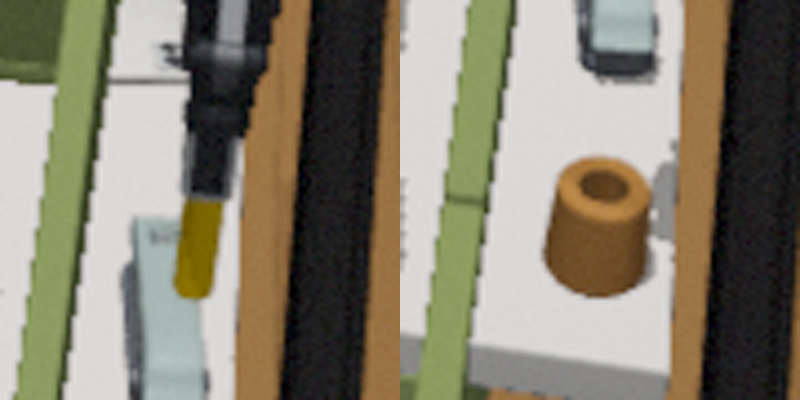

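Call:
jog_arm([
  {"dp":[-3,0,-0.5],"turn":[0,0,0.14]},
  {"dp":[-7,0,-1],"turn":[0,0,0.28]},
  {"dp":[-11,-0.5,-1],"turn":[0,0,0.42]},
  {"dp":[-15,-2,-1],"turn":[0,0,0.56]},
  {"dp":[-18,-4.5,-1],"turn":[0,0,0.7]},
])

```text
clock: 10.0
ee_pos: [0.5597, 0.2578, 0.2584]
orientation: [[-0.761, 0.649, -0.001], [0.649, 0.761, -0.0], [0.001, -0.001, -1.0]]
contact_force: [1.5, 0.4, 0.3]
gripper_width: 0.0173
gripper_force: 29.5
```

```bash
python3 to.py .561 .154 .19 0.075
```

```text
t 10.0 at [0.56  0.258 0.258] dp [-6.838 -7.807  6.847] turn [-0.002 -0.     0.789] w 0.017295896046392284 F [1.523 0.355 0.335] q [0.431 0.338 0.048 1.282 0.    1.138]
```

Call:
jog_arm([
  {"dp":[-1.7,-2,1],"turn":[0,0,0.14]},
  {"dp":[-3.4,-3.9,2.4],"turn":[0,0,0.28]},
  {"dp":[-5.1,-5.8,4],"turn":[0,0,0.42]},
  {"dp":[-6.5,-7.4,5.5],"turn":[0,0,0.56]},
  {"dp":[-6.84,-7.8,6.8],"turn":[0,0,0.7]},
])

```text
clock: 10.5
ee_pos: [0.559, 0.1516, 0.1902]
orientation: [[-0.16, 0.987, -0.003], [0.987, 0.16, -0.001], [-0.001, -0.003, -1.0]]
contact_force: [1.3, -0.1, -0.6]
gripper_width: 0.0167
gripper_force: 29.5
```

Call:
jog_arm([
  {"dp":[0,0,0],"turn":[0,0,0.09]},
  {"dp":[0,0,0],"turn":[0,0,0.09]},
  {"dp":[0,0,0],"turn":[0,0,0.09]},
  {"dp":[0,0,0],"turn":[0,0,0.09]},
  {"dp":[0,0,0],"turn":[0,0,0.09]},
])

```text
clock: 11.0
ee_pos: [0.5601, 0.1543, 0.1924]
orientation: [[-0.08, 0.997, 0.0], [0.997, 0.08, 0.0], [0.0, 0.0, -1.0]]
contact_force: [0.2, -0.3, -0.8]
gripper_width: 0.0168
gripper_force: 29.5
```

```bash
python3 - <<'E'
from fit import *
K=[]
for c in("side","top"):
    f=shot(c);u=pix(c,[.561,.154,.13]).astype(int);print(u)
    a=f[u[1]-45:u[1]+45,u[0]-45:u[0]+45,::-1];K.append(cv2.resize(a,(400,400),interpolation=cv2.INTER_CUBIC))
cv2.imwrite("pics/g3.png",np.hstack(K))
h=cv2.inRange(cv2.cvtColor(f,cv2.COLOR_RGB2HSV),(20,120,60),(34,255,255))
E
python3 to.py .561 .154 .06 0.075
```

```text
[289 220]
[270 224]
t 11.1 at [0.56  0.154 0.192] dp [-0.033  0.088 13.247] turn [ 0.    -0.     0.005] w 0.017035474383840836 F [-0.249 -0.625 -0.337] q [ 0.269  0.295 -0.161  1.114 -0.     1.76 ]
```

View pics/g3.png

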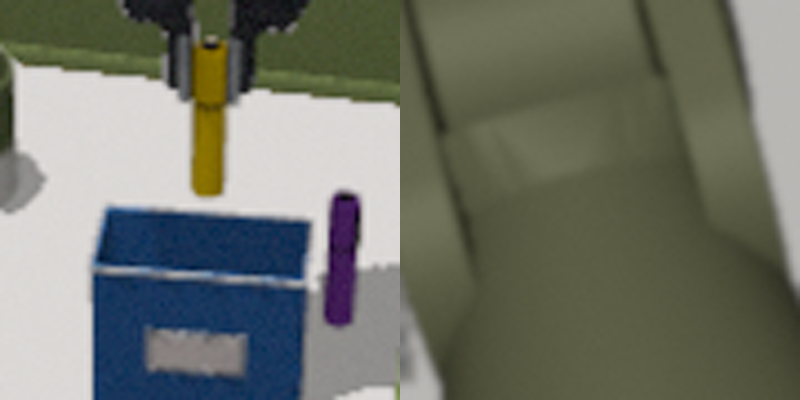

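Call:
jog_arm([
  {"dp":[0,0,2],"turn":[0,0,0]},
  {"dp":[0,0,4.5],"turn":[0,0,0]},
  {"dp":[0,0,7],"turn":[0,0,0]},
  {"dp":[0,0,9.5],"turn":[0,0,0]},
  {"dp":[0,0,11],"turn":[0,0,0]},
])

```text
clock: 11.6
ee_pos: [0.559, 0.1539, 0.0805]
orientation: [[-0.08, 0.997, -0.002], [0.997, 0.08, -0.0], [-0.0, -0.002, -1.0]]
contact_force: [-0.3, 0.3, -0.6]
gripper_width: 0.0169
gripper_force: 29.5
```

Call:
jog_arm([
  {"dp":[0,0,1],"turn":[0,0,0]},
  {"dp":[0,0,1.5],"turn":[0,0,0]},
  {"dp":[0,0,1.9],"turn":[0,0,0]},
  {"dp":[0,0,2.1],"turn":[0,0,0]},
  {"dp":[0,0,2.1],"turn":[0,0,0]},
])

```text
clock: 12.1
ee_pos: [0.5603, 0.1541, 0.0617]
orientation: [[-0.079, 0.997, 0.001], [0.997, 0.079, 0.0], [0.0, 0.001, -1.0]]
contact_force: [0.7, 0.2, -0.8]
gripper_width: 0.0169
gripper_force: 29.5
```

Call:
jog_arm([
  {"dp":[0,0,0.15],"turn":[0,0,0]},
  {"dp":[0,0,0.3],"turn":[0,0,0]},
  {"dp":[0,0,0.4],"turn":[0,0,0]},
  {"dp":[0,0,0.4],"turn":[0,0,0]},
  {"dp":[0,0,0.4],"turn":[0,0,0]},
])

```text
clock: 12.6
ee_pos: [0.5604, 0.1541, 0.0579]
orientation: [[-0.079, 0.997, 0.001], [0.997, 0.079, 0.0], [0.0, 0.001, -1.0]]
contact_force: [-0.7, 0.4, 5.8]
gripper_width: 0.0174
gripper_force: 30.0
```

Contact with the floor. Release, then rise.

Call:
jog_arm([
  {"dp":[0,0,0],"turn":[0,0,0]},
  {"dp":[0,0,0],"turn":[0,0,0]},
  {"dp":[0,0,0],"turn":[0,0,0]},
  {"dp":[0,0,-0.2],"turn":[0,0,0]},
  {"dp":[0,0,-0.5],"turn":[0,0,0]},
], hand=4.2)

```text
clock: 13.1
ee_pos: [0.5597, 0.1539, 0.0622]
orientation: [[-0.079, 0.997, -0.001], [0.997, 0.079, -0.0], [-0.0, -0.001, -1.0]]
contact_force: [0.5, -0.3, -0.5]
gripper_width: 0.0421
gripper_force: 0.0
```

Call:
jog_arm([
  {"dp":[0,0,-2],"turn":[0,0,0]},
  {"dp":[0,0,-5],"turn":[0,0,0]},
  {"dp":[0,0,-8],"turn":[0,0,0]},
  {"dp":[0,0,-11],"turn":[0,0,0]},
  {"dp":[0,0,-14],"turn":[0,0,0]},
])

```text
clock: 13.6
ee_pos: [0.5598, 0.154, 0.2038]
orientation: [[-0.079, 0.997, 0.0], [0.997, 0.079, 0.0], [0.0, 0.0, -1.0]]
contact_force: [0.7, 0.2, 0.6]
gripper_width: 0.0419
gripper_force: 0.0
```

```bash
python3 - <<'E'
from fit import *
f=shot("side");u=pix("side",[.561,.154,.09]).astype(int)
a=f[u[1]-45:u[1]+45,u[0]-45:u[0]+45,::-1];cv2.imwrite("pics/g4.png",cv2.resize(a,(500,500),interpolation=cv2.INTER_CUBIC))
for m in bot.mark_of("side","highlighter_top"):print(m["confidence"],w("side",m["xyz"]))
E
python3 to.py .530 .306 .16 1.700
```

```text
0.72 [0.49922684 0.06638672 0.08166044]
t 13.7 at [0.563 0.155 0.207] dp [15.33  -2.096  4.729] turn [ 0.007  0.005 -1.621] w 0.04209649939507641 F [ 1.057 -0.81   0.356] q [ 0.268  0.286 -0.139  1.138 -0.     1.76 ]
```

View pics/g4.png

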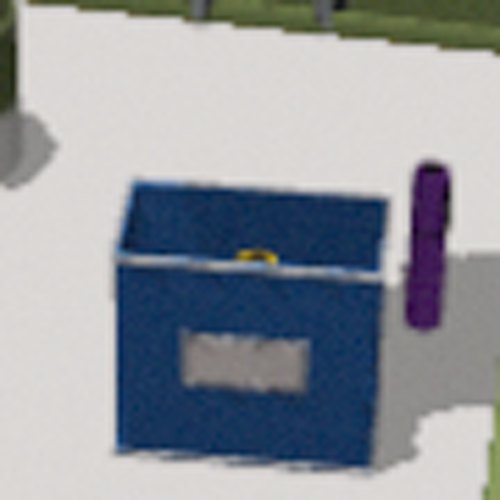

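Highlighter stands in the middle compartment: cap just visible at crop (257,258), tin unmoved. On to the tray.

Call:
jog_arm([
  {"dp":[2.5,-0.4,0],"turn":[0,0,-0.14]},
  {"dp":[6,-0.8,0.5],"turn":[0,0,-0.28]},
  {"dp":[10,-1.3,1.5],"turn":[0,0,-0.42]},
  {"dp":[13.5,-1.8,3],"turn":[0,0,-0.56]},
  {"dp":[15.3,-2.1,4.5],"turn":[0,0,-0.7]},
], hand=8.54)

```text
clock: 14.2
ee_pos: [0.5261, 0.3074, 0.1563]
orientation: [[-0.708, 0.706, -0.0], [0.706, 0.708, 0.001], [0.001, 0.0, -1.0]]
contact_force: [-0.8, -0.9, -0.3]
gripper_width: 0.0854
gripper_force: 0.0
```

Call:
jog_arm([
  {"dp":[0,0,0],"turn":[0,0,-0.14]},
  {"dp":[0,0,0],"turn":[0,0,-0.28]},
  {"dp":[0,0,0],"turn":[0,0,-0.42]},
  {"dp":[0,0,0],"turn":[0,0,-0.56]},
  {"dp":[0,0,0],"turn":[0,0,-0.7]},
])

```text
clock: 14.7
ee_pos: [0.5265, 0.3047, 0.1565]
orientation: [[-0.996, 0.086, -0.001], [0.086, 0.996, -0.001], [0.001, -0.001, -1.0]]
contact_force: [0.0, -0.2, 0.2]
gripper_width: 0.0856
gripper_force: 0.0
```

```bash
python3 to.py .530 .306 .08 1.700
python3 - <<'E'
from fit import *
for c in("side","top"):
    f=shot(c)
    for t in("lid","tray"):
        R=bot.regions_of(c,t)
        for r in R[:3]:
            p=np.argwhere(r["mask"]);print(c,t,round(r["confidence"],2),p[:,::-1].mean(0).round(),len(p))
f=shot("side");u=pix("side",[.53,.306,.05]).astype(int)
a=f[u[1]-45:u[1]+45,u[0]-45:u[0]+45,::-1];cv2.imwrite("pics/g5.png",cv2.resize(a,(600,600),interpolation=cv2.INTER_CUBIC));np.save("s5.npy",f)
E
```

```text
t 14.7 at [0.527 0.305 0.157] dp [-0.343  0.164  7.65 ] turn [-0.001 -0.001 -0.215] w 0.08562290950236705 F [ 0.005 -0.221  0.168] q [ 0.525  0.368 -0.145  1.06   0.     0.611]
side lid 0.95 [291. 299.] 1214
side lid 0.61 [289. 251.] 1688
side tray 0.66 [288. 313.] 362
top lid 0.94 [214. 243.] 405
top lid 0.42 [221. 226.] 9
top tray 0.66 [222. 244.] 56
```

View pics/g5.png

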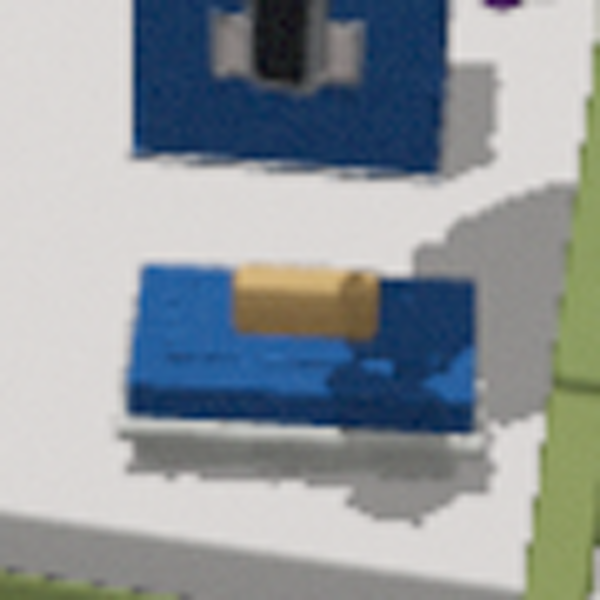

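```bash
python3 - <<'E'
from h import *
np.set_printoptions(precision=4,suppress=True)
def q(C,X,s,z,n):
    u=pix("side",X).astype(int)-45
    P=np.array([onz("side",np.array(c)/s-.5+.5/s+u,z)[:2] for c in C]);d=P[1]-P[0]
    print(n,np.arctan2(-d[1],-d[0]),np.linalg.norm(d),P.mean(0))
A=([.53,.306,.05],6.667);B=([.561,.154,.09],5.556)
q([(131,413),(472,431)],*A,.024,"lid near foot");q([(142,265),(474,282)],*A,.04,"lid far top");q([(129,384),(475,400)],*A,.04,"lid near top")
q([(118,430),(490,440)],*A,.024,"rim near")
q([(135,155),(442,172)],*A,0,"tin near foot");q([(117,452),(372,468)],*B,0,"tin near foot")
q([(118,260),(382,272)],*B,.105,"mouth near");q([(133,183),(388,198)],*B,.105,"mouth far")
E
```

```text
lid near foot 0.131937691237788 0.10709954956388844 [0.5274 0.3305]
lid far top 0.13068110669076158 0.10783041921681155 [0.5348 0.2791]
lid near top 0.1406561040171118 0.10740766933638525 [0.5269 0.3341]
rim near 0.16897692081537954 0.11616218155894005 [0.5255 0.336 ]
tin near foot 0.12129787042686117 0.11012388983509036 [0.5593 0.1765]
tin near foot 0.10980620219524197 0.10976430349667247 [0.5597 0.1777]
mouth near 0.1308859133304185 0.10767494836830045 [0.5585 0.1823]
mouth far 0.10404203439869689 0.1085438897048653 [0.5642 0.1265]
```

```bash
cat > edge.py <<'E'
from h import *
from scipy.ndimage import map_coordinates,gaussian_filter
def edge(f,c,A,B,z0,name,r=5):
    """refine the image line of the world segment A-B (strongest gradient within r px); yaw and offset at height z0"""
    g=gaussian_filter(f.astype(float)@[.6,.3,-.9] if 0 else f[:,:,0].astype(float),.7)
    a,b=pix(c,A),pix(c,B);t=(b-a)/np.linalg.norm(b-a);n=np.array([-t[1],t[0]])
    for it in range(3):
        s=np.arange(-r,r+.01,.25);k=np.linspace(.12,.88,40);Q=[]
        for kk in k:
            p=a+(b-a)*kk+np.outer(s,n);v=map_coordinates(g,[p[:,1],p[:,0]],order=1)
            d=np.abs(np.gradient(v))**2;d[d<.3*d.max()]=0;j=np.argmax(d);wd=slice(max(0,j-4),j+5)
            Q.append(a+(b-a)*kk+n*(s[wd]@d[wd]/d[wd].sum()))
        Q=np.float32(Q);vx,vy,x0,y0=cv2.fitLine(Q,cv2.DIST_HUBER,0,.01,.01).ravel()
        t=np.array([vx,vy]);o=np.array([x0,y0]);a,b=[o+t*((e-o)@t) for e in(a,b)];t=(b-a)/np.linalg.norm(b-a);n=np.array([-t[1],t[0]]);r=2
    P=[onz(c,e,z0)[:2] for e in(a,b)];d=P[1]-P[0]
    print(c,name,"yaw %.4f"%np.arctan2(d[1],d[0]),"mid",(P[0]+P[1])/2,"rms %.2f"%np.std((Q-o)@n))
def seg(x,y,yw,L,off,z):
    c,s=np.cos(yw),np.sin(yw);return[np.array([x+c*l-s*off,y+s*l+c*off,z]) for l in(-L/2,L/2)]
E
python3 - <<'E'
from edge import *
np.set_printoptions(precision=4,suppress=True)
F=np.load("fr.npz");T=F["top"];S=F["side"]
tin=(.561,.154,.08,.11);lid=(.53,.306,.13,.109)
edge(T,"top",*seg(*tin,.029,.105),.105,"tin left top");edge(T,"top",*seg(*tin,-.029,.105),.105,"tin right top")
edge(T,"top",*seg(*lid,.0285,.04),.04,"lid left");edge(T,"top",*seg(*lid,-.0285,.04),.04,"lid right")
edge(S,"side",*seg(*tin,.029,.0),.0,"tin near foot",3);edge(S,"side",*seg(*tin,-.029,.105),.105,"tin far mouth",4);edge(S,"side",*seg(*tin,.029,.105),.105,"tin near mouth",3)
edge(S,"side",*seg(*lid,-.0285,.04),.04,"lid far",3);edge(S,"side",*seg(*lid,.0285,.024),.024,"lid near foot",3)
E
```

```text
top tin left top yaw 0.0858 mid [0.5588 0.182 ] rms 0.18
top tin right top yaw 0.0954 mid [0.5632 0.1266] rms 0.50
top lid left yaw 0.1371 mid [0.5264 0.3333] rms 0.17
top lid right yaw 0.1307 mid [0.5338 0.2767] rms 0.44
side tin near foot yaw 0.0419 mid [0.5593 0.1785] rms 0.59
side tin far mouth yaw 0.0821 mid [0.5632 0.1259] rms 0.09
side tin near mouth yaw 0.0904 mid [0.5592 0.1788] rms 0.15
side lid far yaw 0.2613 mid [0.5321 0.2846] rms 1.19
side lid near foot yaw 0.1310 mid [0.5267 0.3315] rms 0.08
```

Call:
jog_arm([
  {"dp":[-0.15,0.08,1],"turn":[0,0,-0.11]},
  {"dp":[-0.34,0.16,3],"turn":[0,0,-0.219]},
  {"dp":[-0.34,0.16,6],"turn":[0,0,-0.219]},
  {"dp":[-0.34,0.16,9],"turn":[0,0,-0.219]},
  {"dp":[-0.34,0.16,11],"turn":[0,0,-0.219]},
])

```text
clock: 15.55
ee_pos: [0.5295, 0.3056, 0.0452]
orientation: [[-0.992, -0.125, -0.002], [-0.125, 0.992, -0.001], [0.002, -0.001, -1.0]]
contact_force: [-0.0, -0.2, -0.3]
gripper_width: 0.0851
gripper_force: 0.0
```

```bash
python3 to.py .530 .306 .003 1.704
```

```text
t 15.55 at [0.53  0.306 0.045] dp [-0.06   0.041  4.221] turn [-0.001 -0.002 -0.007] w 0.08511776089258802 F [-0.015 -0.165 -0.302] q [ 0.523  0.467 -0.27   0.836 -0.     0.398]
```

Call:
jog_arm([
  {"dp":[-0.06,0,1.5],"turn":[0,0,-0.007]},
  {"dp":[-0.06,0,3],"turn":[0,0,-0.007]},
  {"dp":[-0.06,0,3.8],"turn":[0,0,-0.007]},
  {"dp":[-0.06,0,4.1],"turn":[0,0,-0.007]},
  {"dp":[-0.06,0,4.1],"turn":[0,0,-0.007]},
])

```text
clock: 16.05
ee_pos: [0.5313, 0.3063, 0.0064]
orientation: [[-0.991, -0.134, 0.0], [-0.134, 0.991, 0.0], [-0.0, 0.0, -1.0]]
contact_force: [-0.3, -0.8, -0.1]
gripper_width: 0.0852
gripper_force: 0.0
```

Call:
jog_arm([
  {"dp":[0,0,0],"turn":[0,0,0]},
  {"dp":[0,0,0],"turn":[0,0,0]},
  {"dp":[0,0,0],"turn":[0,0,0]},
  {"dp":[0,0,0],"turn":[0,0,0]},
  {"dp":[0,0,0],"turn":[0,0,0]},
], hand=5.8, newtons=60)

```text
clock: 16.55
ee_pos: [0.5319, 0.3068, 0.0078]
orientation: [[-0.991, -0.134, 0.002], [-0.134, 0.991, 0.001], [-0.002, 0.001, -1.0]]
contact_force: [-1.0, -0.6, 5.1]
gripper_width: 0.0614
gripper_force: 65.6
```

Call:
jog_arm([
  {"dp":[0,0,-0.5],"turn":[0,0,0]},
  {"dp":[0,0,-1.5],"turn":[0,0,0]},
  {"dp":[0,0,-3],"turn":[0,0,0]},
  {"dp":[0,0,-5],"turn":[0,0,0]},
  {"dp":[0,0,-7],"turn":[0,0,0]},
])

```text
clock: 17.05
ee_pos: [0.531, 0.3062, 0.0779]
orientation: [[-0.991, -0.134, 0.0], [-0.134, 0.991, -0.0], [-0.0, -0.0, -1.0]]
contact_force: [0.3, -0.7, -3.1]
gripper_width: 0.0614
gripper_force: 65.9
```

Call:
jog_arm([
  {"dp":[0,0,-2],"turn":[0,0,0]},
  {"dp":[0,0,-4],"turn":[0,0,0]},
  {"dp":[0,0,-6],"turn":[0,0,0]},
  {"dp":[0,0,-7.5],"turn":[0,0,0]},
  {"dp":[0,0,-8],"turn":[0,0,0]},
])

```text
clock: 17.55
ee_pos: [0.5322, 0.3068, 0.1594]
orientation: [[-0.991, -0.134, 0.003], [-0.134, 0.991, 0.002], [-0.004, 0.001, -1.0]]
contact_force: [-0.2, -0.5, -3.0]
gripper_width: 0.0611
gripper_force: 66.0
```

```bash
python3 to.py .561 .1535 .155 1.658
python3 - <<'E'
from h import *
f=shot("side");X=np.array([.53,.306,.18]);u=pix("side",X).astype(int)
a=f[u[1]-45:u[1]+45,u[0]-45:u[0]+45,::-1];cv2.imwrite("pics/g6.png",cv2.resize(a,(500,500),interpolation=cv2.INTER_CUBIC))
E
```

```text
t 17.55 at [0.532 0.307 0.159] dp [ -0.801 -15.582   0.42 ] turn [0.002 0.004 0.047] w 0.06111031419275636 F [-0.234 -0.513 -2.988] q [ 0.523  0.373 -0.131  1.064 -0.     0.389]
```

View pics/g6.png

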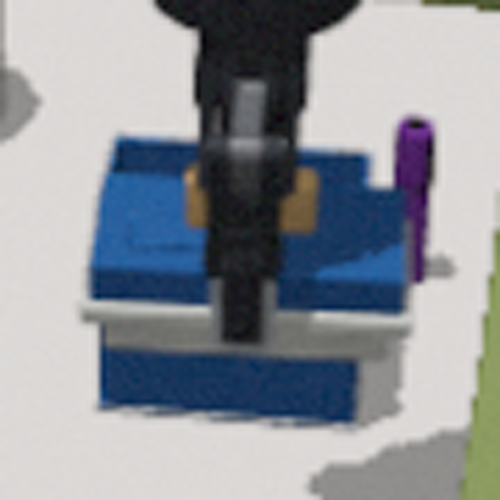

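Tray and lid are held level together; the finger at (243,340) sits about 1 mm from the rim's mid-length. That was the tenth picture, so from here I check by numbers only.

Call:
jog_arm([
  {"dp":[-0.1,-1.5,0],"turn":[0,0,0.005]},
  {"dp":[-0.3,-4.5,0],"turn":[0,0,0.015]},
  {"dp":[-0.5,-8,0],"turn":[0,0,0.025]},
  {"dp":[-0.7,-11.5,0],"turn":[0,0,0.035]},
  {"dp":[-0.8,-14,0.2],"turn":[0,0,0.042]},
])

```text
clock: 18.1
ee_pos: [0.5572, 0.1654, 0.1534]
orientation: [[-0.996, -0.09, -0.001], [-0.09, 0.996, -0.002], [0.002, -0.001, -1.0]]
contact_force: [0.1, -0.3, -3.7]
gripper_width: 0.0612
gripper_force: 66.0
```

Call:
jog_arm([
  {"dp":[-0.1,-1.2,0.3],"turn":[0,0,0.005]},
  {"dp":[-0.1,-1.5,0.5],"turn":[0,0,0.005]},
  {"dp":[-0.1,-1.5,0.5],"turn":[0,0,0.005]},
  {"dp":[-0.1,-1.5,0.5],"turn":[0,0,0.005]},
  {"dp":[-0.1,-1.5,0.5],"turn":[0,0,0.005]},
])

```text
clock: 18.6
ee_pos: [0.56, 0.1547, 0.1493]
orientation: [[-0.996, -0.089, -0.0], [-0.089, 0.996, 0.0], [-0.0, 0.0, -1.0]]
contact_force: [0.2, -0.2, -3.0]
gripper_width: 0.0612
gripper_force: 66.0
```

```bash
python3 to.py .562 .1537 .125 1.658
python3 - <<'E'
from edge import *
np.set_printoptions(precision=4,suppress=True)
f=shot("side");np.save("s7.npy",f);A=[]
for t in("tray","tray_seat","tin","lid"):
    for m in bot.mark_of("side",t):print(t,round(m["confidence"],2),w("side",m["xyz"]))
o=bot.get_obs();z=o["ee_pos"][2]-.0065
lid=(.561,.1537,.087,.109)
edge(f,"side",*seg(.561,.1537,.087,.11,.029,0),0,"tin foot",2)
edge(f,"side",*seg(*lid,.0285,z+.024),z+.024,"lid near foot",3)
# left/right ends of the tray's lid foot and of the tin, near face: vertical edges, blue along rows
h=cv2.inRange(cv2.cvtColor(f,cv2.COLOR_RGB2HSV),(100,110,25),(128,255,255))//255
for zz,n in((.02,"tin"),(.05,"tin"),(z+.032,"lid")):
    off=.029 if n=="tin" else .0285
    e=[pix("side",X) for X in seg(.561,.1537,.087,.16,off,zz)]
    k=np.linspace(0,1,321);p=np.array([e[0]+(e[1]-e[0])*q for q in k]);v=h[p[:,1].round().astype(int),p[:,0].round().astype(int)]
    i=np.where(v)[0];print(n,zz,"ends along x",(k[i[[0,-1]]]-.5)*.16,"mid",(k[i[0]]+k[i[-1]]-1)/2*.16)
E
```

```text
t 18.6 at [0.56  0.155 0.149] dp [-0.189 -0.122  2.429] turn [0.    0.    0.001] w 0.061170857766849905 F [ 0.235 -0.187 -3.013] q [ 0.269  0.323 -0.226  1.022  0.     0.181]
tray 0.54 [0.5585 0.1544 0.1456]
tray_seat 0.55 [0.5587 0.1524 0.1608]
tin 0.72 [0.5599 0.1532 0.0063]
tin 0.29 [0.3804 0.3031 0.0064]
tin 0.28 [0.5588 0.1555 0.1431]
lid 0.93 [0.5564 0.1572 0.1652]
side tin foot yaw -0.0174 mid [0.559  0.1794] rms 0.75
side lid near foot yaw 0.0904 mid [0.5588 0.1804] rms 0.45
tin 0.02 ends along x [-0.053   0.0555] mid 0.00125
tin 0.05 ends along x [-0.054  0.055] mid 0.0005000000000000072
lid 0.17487384829453945 ends along x [-0.055   0.0525] mid -0.00125
```

Call:
jog_arm([
  {"dp":[-0.1,-0.1,0.6],"turn":[0,0,0]},
  {"dp":[-0.2,-0.1,1.4],"turn":[0,0,0]},
  {"dp":[-0.2,-0.1,2.2],"turn":[0,0,0]},
  {"dp":[-0.2,-0.1,2.8],"turn":[0,0,0]},
  {"dp":[-0.2,-0.1,3.0],"turn":[0,0,0]},
])

```text
clock: 19.35
ee_pos: [0.5613, 0.1526, 0.1179]
orientation: [[-0.996, -0.087, -0.002], [-0.087, 0.996, -0.001], [0.002, -0.0, -1.0]]
contact_force: [-0.5, -0.2, -3.4]
gripper_width: 0.0612
gripper_force: 66.0
```

Call:
jog_arm([
  {"dp":[0,0,0.2],"turn":[0,0,0]},
  {"dp":[0,0,0.5],"turn":[0,0,0]},
  {"dp":[0,0,0.8],"turn":[0,0,0]},
  {"dp":[0,0,1.0],"turn":[0,0,0]},
  {"dp":[0,0,1.1],"turn":[0,0,0]},
])

```text
clock: 19.85
ee_pos: [0.5622, 0.1532, 0.1082]
orientation: [[-0.996, -0.087, -0.0], [-0.087, 0.996, 0.001], [-0.0, 0.001, -1.0]]
contact_force: [-0.1, 0.7, -2.5]
gripper_width: 0.0614
gripper_force: 66.5
```

Call:
jog_arm([
  {"dp":[0,0,0.1],"turn":[0,0,0]},
  {"dp":[0,0,0.2],"turn":[0,0,0]},
  {"dp":[0,0,0.3],"turn":[0,0,0]},
  {"dp":[0,0,0.35],"turn":[0,0,0]},
  {"dp":[0,0,0.35],"turn":[0,0,0]},
])

```text
clock: 20.35
ee_pos: [0.5622, 0.1532, 0.1048]
orientation: [[-0.996, -0.087, -0.0], [-0.087, 0.996, 0.001], [0.0, 0.001, -1.0]]
contact_force: [-0.2, 2.2, -3.2]
gripper_width: 0.0611
gripper_force: 66.6
```

Call:
jog_arm([
  {"dp":[0,0.1,0],"turn":[0,0,0]},
  {"dp":[0,0.1,0],"turn":[0,0,0]},
  {"dp":[0,0.1,0.2],"turn":[0,0,0]},
  {"dp":[0,0.1,0.3],"turn":[0,0,0]},
  {"dp":[0,0.1,0.3],"turn":[0,0,0]},
])

```text
clock: 20.85
ee_pos: [0.5619, 0.1536, 0.1015]
orientation: [[-0.996, -0.087, -0.001], [-0.087, 0.996, -0.0], [0.001, -0.0, -1.0]]
contact_force: [-0.5, -0.4, -3.4]
gripper_width: 0.0613
gripper_force: 66.5
```

Call:
jog_arm([
  {"dp":[0,0,0.1],"turn":[0,0,0]},
  {"dp":[0,0,0.2],"turn":[0,0,0]},
  {"dp":[0,0,0.3],"turn":[0,0,0]},
  {"dp":[0,0,0.4],"turn":[0,0,0]},
  {"dp":[0,0,0.4],"turn":[0,0,0]},
])

```text
clock: 21.35
ee_pos: [0.562, 0.1538, 0.0976]
orientation: [[-0.996, -0.087, -0.0], [-0.087, 0.996, -0.0], [0.0, -0.0, -1.0]]
contact_force: [0.1, -0.9, -3.5]
gripper_width: 0.0611
gripper_force: 66.5
```

Call:
jog_arm([
  {"dp":[0,0,0.05],"turn":[0,0,0]},
  {"dp":[0,0,0.1],"turn":[0,0,0]},
  {"dp":[0,0,0.15],"turn":[0,0,0]},
  {"dp":[0,0,0.15],"turn":[0,0,0]},
  {"dp":[0,0,0.15],"turn":[0,0,0]},
])

```text
clock: 21.85
ee_pos: [0.5622, 0.1539, 0.0967]
orientation: [[-0.996, -0.087, 0.0], [-0.087, 0.996, 0.0], [-0.0, 0.0, -1.0]]
contact_force: [-2.1, -1.1, 3.0]
gripper_width: 0.0612
gripper_force: 67.1
```

Call:
jog_arm([
  {"dp":[0,0,0.05],"turn":[0,0,0]},
  {"dp":[0,0,0.1],"turn":[0,0,0]},
  {"dp":[0,0,0.1],"turn":[0,0,0]},
  {"dp":[0,0,0.1],"turn":[0,0,0]},
  {"dp":[0,0,0.1],"turn":[0,0,0]},
])

```text
clock: 22.35
ee_pos: [0.5622, 0.1539, 0.0967]
orientation: [[-0.996, -0.087, 0.001], [-0.087, 0.996, 0.0], [-0.001, 0.0, -1.0]]
contact_force: [-4.8, -1.0, 11.4]
gripper_width: 0.0616
gripper_force: 68.0
```

```bash
python3 - <<'E'
from h import *
np.set_printoptions(precision=4,suppress=True)
shot("side")
for t in("tray_seat","tin_mouth","lid","tin"):
    for m in bot.mark_of("side",t)[:2]:print(t,round(m["confidence"],2),w("side",m["xyz"]))
o=bot.get_obs();print(o["ee_pos"],o["contact_force"],o["ft_torque"])
E
```

```text
tray_seat 0.63 [ 0.3853  0.0894 -0.0028]
tray_seat 0.47 [0.5635 0.1509 0.1071]
tin_mouth 0.77 [0.56   0.1536 0.1098]
tin_mouth 0.56 [0.5653 0.1495 0.1062]
lid 0.55 [0.5598 0.1574 0.1145]
tin 0.81 [0.5598 0.1541 0.0072]
[0.5622 0.1539 0.0967] [-5.3811 -2.0649 11.856 ] [-0.2566  1.1026 -0.0481]
```

Hard stop at TCP 0.0967, which matches the seated height. Relieve the push, then let go.

Call:
jog_arm([
  {"dp":[0,0,-0.1],"turn":[0,0,0]},
  {"dp":[0,0,-0.15],"turn":[0,0,0]},
  {"dp":[0,0,-0.15],"turn":[0,0,0]},
  {"dp":[0,0,-0.15],"turn":[0,0,0]},
  {"dp":[0,0,-0.15],"turn":[0,0,0]},
])

```text
clock: 23.1
ee_pos: [0.5623, 0.1539, 0.0968]
orientation: [[-0.996, -0.087, 0.0], [-0.087, 0.996, 0.0], [-0.0, 0.0, -1.0]]
contact_force: [-0.4, 0.8, 0.4]
gripper_width: 0.0611
gripper_force: 67.0
```

Call:
jog_arm([
  {"dp":[0,0,0],"turn":[0,0,0]},
  {"dp":[0,0,0],"turn":[0,0,0]},
  {"dp":[0,0,0],"turn":[0,0,0]},
  {"dp":[0,0,0],"turn":[0,0,0]},
  {"dp":[0,0,0],"turn":[0,0,0]},
], hand=8.54)

```text
clock: 23.6
ee_pos: [0.5622, 0.1539, 0.0968]
orientation: [[-0.996, -0.087, 0.0], [-0.087, 0.996, -0.0], [-0.0, -0.0, -1.0]]
contact_force: [-0.0, 0.5, 0.7]
gripper_width: 0.0852
gripper_force: 0.0
```

Call:
jog_arm([
  {"dp":[0,0,-1],"turn":[0,0,0]},
  {"dp":[0,0,-3],"turn":[0,0,0]},
  {"dp":[0,0,-6],"turn":[0,0,0]},
  {"dp":[0,0,-9],"turn":[0,0,0]},
  {"dp":[0,0,-11],"turn":[0,0,0]},
])

```text
clock: 24.1
ee_pos: [0.563, 0.1541, 0.21]
orientation: [[-0.996, -0.087, 0.003], [-0.087, 0.996, 0.001], [-0.003, 0.001, -1.0]]
contact_force: [-0.0, 0.5, -0.4]
gripper_width: 0.0852
gripper_force: 0.0
```

```bash
python3 - <<'E'
from edge import *
np.set_printoptions(precision=4,suppress=True)
f=shot("side");np.save("s8.npy",f)
for t in("tray_seat","tin_mouth","lid","lid_handle","tin","tray"):
    for m in bot.mark_of("side",t)[:2]:print(t,round(m["confidence"],2),w("side",m["xyz"]))
edge(f,"side",*seg(.562,.154,.087,.109,.0285,.113),.113,"lid near foot",3)
edge(f,"side",*seg(.562,.154,.087,.109,.0285,.129),.129,"lid near top",3)
edge(f,"side",*seg(.562,.154,.087,.115,.0315,.105),.105,"rim/tin",4)
# brightness profile down the near face at 5 stations: rows of blue->white->blue
h=cv2.cvtColor(f,cv2.COLOR_RGB2HSV)
for l in(-.045,-.02,.02,.045):
    c,s=np.cos(.087),np.sin(.087);P=[]
    for z in np.arange(.085,.14,.002):
        u=pix("side",[.562+c*l-s*.0305,.154+s*l+c*.0305,z]).round().astype(int);P.append(int(h[u[1],u[0],1]))
    print(l,P)
print(bot.get_obs()["clock"])
E
python3 to.py .562 .154 .15 1.658
```

```text
tray_seat 0.72 [0.5602 0.1518 0.1047]
tin_mouth 0.97 [0.5612 0.1518 0.1096]
lid 0.77 [0.5583 0.1586 0.1109]
lid_handle 0.75 [0.5617 0.1562 0.1533]
tin 0.59 [0.5593 0.1562 0.007 ]
tray 0.74 [0.5609 0.1568 0.112 ]
tray 0.45 [0.5617 0.1542 0.0939]
side lid near foot yaw 0.0798 mid [0.5602 0.1779] rms 0.12
side lid near top yaw 0.1143 mid [0.5596 0.1812] rms 0.51
side rim/tin yaw 0.0859 mid [0.5591 0.1868] rms 0.16
-0.045 [186, 193, 191, 189, 189, 208, 187, 187, 178, 67, 7, 7, 9, 13, 7, 7, 48, 197, 197, 203, 182, 189, 189, 203, 192, 200, 200, 188]
-0.02 [189, 198, 205, 205, 185, 194, 174, 174, 185, 46, 46, 4, 2, 7, 7, 7, 93, 195, 195, 202, 193, 193, 185, 207, 185, 185, 187, 199]
0.02 [187, 187, 165, 199, 199, 188, 229, 204, 204, 50, 2, 2, 13, 8, 3, 3, 16, 198, 203, 203, 194, 202, 202, 197, 188, 190, 190, 194]
0.045 [214, 215, 195, 195, 191, 174, 209, 209, 203, 13, 13, 5, 2, 7, 7, 5, 47, 189, 189, 174, 185, 185, 188, 194, 189, 189, 191, 191]
24.45
t 24.45 at [0.561 0.154 0.206] dp [-0.09   0.031  5.551] turn [-0.    -0.002  0.   ] w 0.08538173749782489 F [ 0.671 -0.038 -1.576] q [ 0.267  0.292 -0.135  1.146 -0.     0.18 ]
```

The rim band is uniform at all four stations with blue directly below it, so the tray is fully home. Now the lid handle.

Call:
jog_arm([
  {"dp":[0,0.1,1],"turn":[0,0,0]},
  {"dp":[0,0.1,2.5],"turn":[0,0,0]},
  {"dp":[0,0.1,4],"turn":[0,0,0]},
  {"dp":[0,0.1,5],"turn":[0,0,0]},
  {"dp":[0,0.1,5.5],"turn":[0,0,0]},
], hand=4.5, newtons=40)

```text
clock: 24.95
ee_pos: [0.5609, 0.1546, 0.1497]
orientation: [[-0.996, -0.087, -0.003], [-0.087, 0.996, -0.001], [0.003, -0.001, -1.0]]
contact_force: [-0.8, -0.4, -0.6]
gripper_width: 0.0445
gripper_force: 0.0
```

Call:
jog_arm([
  {"dp":[0,0,0.5],"turn":[0,0,0]},
  {"dp":[0,0,1],"turn":[0,0,0]},
  {"dp":[0,0,1.4],"turn":[0,0,0]},
  {"dp":[0,0,1.6],"turn":[0,0,0]},
  {"dp":[0,0,1.6],"turn":[0,0,0]},
])

```text
clock: 25.45
ee_pos: [0.562, 0.1549, 0.1357]
orientation: [[-0.996, -0.087, -0.0], [-0.087, 0.996, -0.0], [0.0, -0.0, -1.0]]
contact_force: [-0.8, 0.2, -0.1]
gripper_width: 0.0449
gripper_force: 0.0
```

Call:
jog_arm([
  {"dp":[0,0,0.15],"turn":[0,0,0]},
  {"dp":[0,0,0.15],"turn":[0,0,0]},
  {"dp":[0,0,0.15],"turn":[0,0,0]},
  {"dp":[0,0,0.15],"turn":[0,0,0]},
  {"dp":[0,0,0.15],"turn":[0,0,0]},
], hand=0.6)

```text
clock: 25.95
ee_pos: [0.5622, 0.1549, 0.1345]
orientation: [[-0.996, -0.087, 0.0], [-0.087, 0.996, 0.0], [-0.0, 0.0, -1.0]]
contact_force: [-0.5, -0.2, 1.0]
gripper_width: 0.0107
gripper_force: 40.8
```

Call:
jog_arm([
  {"dp":[0,0,-0.3],"turn":[0,0,0]},
  {"dp":[0,0,-0.7],"turn":[0,0,0]},
  {"dp":[0,0,-1.2],"turn":[0,0,0]},
  {"dp":[0,0,-1.7],"turn":[0,0,0]},
  {"dp":[0,0,-2.2],"turn":[0,0,0]},
])

```text
clock: 26.45
ee_pos: [0.5621, 0.1549, 0.1568]
orientation: [[-0.996, -0.087, 0.0], [-0.087, 0.996, 0.0], [-0.0, 0.0, -1.0]]
contact_force: [-0.4, -0.1, -1.1]
gripper_width: 0.0112
gripper_force: 40.5
```

Call:
jog_arm([
  {"dp":[0,0,-2],"turn":[0,0,0]},
  {"dp":[0,0,-4.5],"turn":[0,0,0]},
  {"dp":[0,0,-7],"turn":[0,0,0]},
  {"dp":[0,0,-9],"turn":[0,0,0]},
  {"dp":[0,0,-9.8],"turn":[0,0,0]},
])

```text
clock: 26.95
ee_pos: [0.5631, 0.1552, 0.257]
orientation: [[-0.996, -0.087, 0.004], [-0.087, 0.996, 0.001], [-0.004, 0.001, -1.0]]
contact_force: [0.8, 0.1, -2.0]
gripper_width: 0.0111
gripper_force: 40.5
```

Call:
jog_arm([
  {"dp":[0,0,0],"turn":[0,0,0]},
  {"dp":[0,0,0],"turn":[0,0,0]},
  {"dp":[0,0,0],"turn":[0,0,0]},
  {"dp":[0,0,0],"turn":[0,0,0]},
  {"dp":[0,0,0],"turn":[0,0,0]},
])

```text
clock: 27.45
ee_pos: [0.5617, 0.1548, 0.2535]
orientation: [[-0.996, -0.087, -0.001], [-0.087, 0.996, -0.0], [0.001, -0.0, -1.0]]
contact_force: [-0.1, 0.4, -1.8]
gripper_width: 0.0111
gripper_force: 40.4
```

```bash
python3 - <<'E'
from edge import *
np.set_printoptions(precision=4,suppress=True)
for c in("side","top"):
    f=shot(c)
    for t in("tray_seat","tin","tray","lid","lid_handle","eraser","sharpener","cup","mug","tape_dispenser","stapler"):
        for m in bot.mark_of(c,t)[:2]:print(c,t,round(m["confidence"],2),w(c,m["xyz"]))
    if c=="side":
        h=cv2.cvtColor(f,cv2.COLOR_RGB2HSV)
        for l in(-.045,.045):
            cc,s=np.cos(.087),np.sin(.087)
            P=[int(h[u[1],u[0],1]) for z in np.arange(.085,.14,.003) for u in[pix(c,[.562+cc*l-s*.0305,.154+s*l+cc*.0305,z]).round().astype(int)]];print(l,P)
        z=.233;edge(f,c,*seg(.562,.154,.087,.109,.0285,z),z,"lid foot near",4)
E
python3 to.py .562 .154 .255 1.658
```

```text
side tray_seat 0.94 [0.562  0.1504 0.1057]
side tray_seat 0.18 [0.5639 0.1573 0.0014]
side tin 0.88 [0.5619 0.155  0.0038]
side tin 0.33 [0.7665 0.1481 0.0011]
side tray 0.89 [0.5608 0.154  0.0925]
side lid 0.71 [0.5593 0.1566 0.2334]
side lid_handle 0.66 [0.5603 0.1569 0.2709]
side cup 0.7 [ 0.7577 -0.0378  0.0024]
side cup 0.61 [0.3753 0.3052 0.0101]
side mug 0.58 [ 0.7551 -0.0408  0.0044]
side tape_dispenser 0.83 [0.7661 0.1483 0.0014]
side tape_dispenser 0.2 [0.5616 0.1534 0.0002]
side stapler 0.76 [0.3848 0.0889 0.0007]
-0.045 [186, 187, 237, 188, 186, 189, 34, 2, 5, 9, 6, 8, 9, 12, 5, 11, 6, 5, 5]
0.045 [225, 193, 174, 190, 198, 177, 13, 2, 4, 7, 7, 5, 6, 10, 8, 5, 7, 4, 7]
side lid foot near yaw 0.1250 mid [0.5601 0.1784] rms 0.39
top lid 0.53 [0.4368 0.25   0.1604]
top cup 0.64 [0.3753 0.301  0.0043]
top mug 0.78 [ 0.7536 -0.0446  0.0043]
top mug 0.69 [0.3766 0.3026 0.0049]
t 28.65 at [0.562 0.155 0.254] dp [ 0.008 -0.088 -0.07 ] turn [ 0. -0.  0.] w 0.010865793053384823 F [ 0.522  1.257 -1.099] q [ 0.269  0.274 -0.049  1.249  0.     0.182]
```

The lid foot is at z 0.233, 12 cm above the rim. The tray is seated, the bystanders are where they were, and the arm is at rest.

```bash
python3 -c "
from bench import bot
print(bot.finish_job())"
```

```text
the job is handed in; nothing more can be done
None
```

I handed the job in at about 29 s of the 61: the highlighter stands in the tin's middle compartment, the tray is fully home, and the arm holds the lid level about 12 cm above it; the eraser and sharpener were not detected in my last check, so I take it they are still in the tray.

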